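# Hold the guest book open with the heavy end of the seal case

### The arm

A 6-joint arm with a two-finger parallel gripper is mounted at the origin on the work surface. World frame = base frame: x ahead of the robot, y to its left, z up, the work surface at z = 0. Lengths are in m, angles in rad, forces in N, time in s.
With the tool pointing down it reaches from about 0.3 to 0.75 m from the base axis. Payload 8.5 kg.
Tool frame: the origin (TCP) lies between the finger pads; the fingertips stand 25 mm ahead of it and the grasp point (between the pads) lies 6 mm ahead of it; z points along the fingers, y is the line along which they close (so a half turn about z gives the same grasp; the last joint's range is limited). The gripper opens to 85 mm and grips with 20 to 120 N. Pads are 22 mm wide; open, the fingers measure 114 mm over their backs; the gripper's body (76 mm by 85 mm) begins 54 mm behind the grasp point. The pads swing forward as they close: fully open they stand 13 mm farther back than shut.
Start: joints at [-1.386, 0.381, 1.297, -0, 1.464, -0.215], TCP at [0.214, -0.507, 0.256] pointing down, gripper open.
Joint ranges: [-3.11, 3.11], [-0.89, 2.33], [0.22, 2.48], [-1.42, 4.56], [0.17, 2.85], [-2.88, 2.88]. Speed limits (rad/s): [2.39, 2.39, 3.14, 3.14, 3.14, 3.14].

### API

Orientations are given as a unit quaternion [x, y, z, w].
In Python, from workcell import env, camera, camera_info gives the robot as it stands.
- The arm moves only by the tool arm_command, never from a script. Its argument "plan" is a list of rows, each a list of 3 entries, a list of its own where there are three numbers: the turn, a rotation vector about the tool's x, y, z as a fraction of full scale, then the shift along the tool's x, y, z as a fraction of full scale, then the opening, from 0 (shut) to 1 (fully open). A call has 1 to 20 rows; each row shifts and turns the commanded pose from where the row before left it, along the tool's axes as they then stand; what a row does not reach is not made up. Full scale, the value 1, is 40 mm for a shift and 0.1 rad for a turn. A row lasts 1/8 s, in which the tool goes at most 62.5 mm and 10.7 degrees, less where a joint would pass 70% of its speed; a pose out of reach is approached as far as the arm can. A call with a number of a shift or a turn outside -1 to 1 is refused whole. A call with a gripper value outside its range is refused whole. The fingers move at their own pace and stop on an object; "newtons" is the grip in N (left out, the last holds). Time passes only in rows, so rows that do not move let the fingers close. It gives the time, the measured TCP pose, the force, the opening and the grip force at its end, in the units of the state.
- env.sense(): the state, without advancing time (a new reading comes with each control period).
- camera(name): name is "scene" or "top"; returns the picture (420x560x3 uint8, red, green, blue); there is no depth.
- camera_info(name): a dict with "fx", "fy", "cx", "cy" (pixels), "eye" and "orientation" of the camera in the world. Camera axes: x right, y down, z forward; pixel columns grow to the right and rows downward; lengths in m; the calibration is good to about 2 mm. A picture is of the moment at which its call begins. camera_info takes no time and is no camera call.
- env.hand_in(): hands the job in; it is judged then, once.
The state is a dict: "time_s": time; "joints": joint angles; "joint_vel": joint speeds; "joint_efforts": joint torques, N m; "position": TCP position; "ee_rot": TCP orientation; "wrist_force": force on the tool from outside, world axes, zero at the start; "torque": the same for the moment, N m; "gripper_width": finger opening in m; "grip_force": force on a finger pad.
Only numpy, scipy, OpenCV 4.12 (cv2) and the standard library are available. Lean on these libraries where they do the work, as an engineer would, in place of code of your own. Each camera call takes 0.05 s, during which the arm holds its last target. There are 200 camera calls.

### The job

One half of the open guest book keeps springing up: weigh it down with the closed wooden seal case, laid gently and square across the gutter in the blank head margin (the end nearest the robot), half on each page, without covering the ruled lines or overhanging the book. The brass seal sits in one end of the case and both ends look alike, so lift the case to feel which end is heavy and put that end on the half that springs; the book must stay flat when you let go. Leave everything else on the desk where it is.

Things in the scene. Friction and masses are not known exactly. Their poses are not given: they have to be found in the camera images.
- case_center (a point): Loose closed walnut case, 200 long (x) x 46 wide (y) x 40 mm high (z), ends alike; point at its centre. 0.6 kg: a brass seal is shut in one end, so it balances 40 mm from the middle towards +x or -x, new each time, unseen. Gripped lightly (20 N) 60 mm from the middle and lifted 30 mm it rises level if that end is the heavy one, else the far end stays down (0.19 rad). At 60 N it does not slip.
- book_mid (a point): Open guest book, fixed: middle of its gutter, on the page surface, 16 mm above the desk. x along the gutter away from the head (the head is the -x end, nearest the robot), y across to the springing half, z up. Each half is 180 mm wide, 230 mm long, 16 mm thick; the -y half lies flat. Ruled lines begin 35 mm from here towards the head and run to the foot; the rest, 80 mm, is the blank head margin.
- head_place (a point): Middle of the blank head margin: on the gutter and page surface, 77.5 mm from book_mid towards the head, where the middle of the case belongs, its length along the book's y. Same axes as book_mid.
- leaf_edge (a point): Middle of the outer edge of the springing half (top surface), 180 mm from the gutter; about 70 mm above the flat page at the start.
- leaf (a joint): Angle of the springing half (the +y half) about the gutter line (at page height): 0 flat, about 0.4 rad at rest. Soft: 0.26 N m (2.6 N at 100 mm from the gutter) holds it flat. The case's heavy end holds it flat; its light end does not, and lets it rise 0.05 to 0.2 rad.
- stapler_mid (a point): Bystander: grey stapler 150 x 34 x 54 mm, loose, long side along its x axis; point 25 mm above the desk. It lies on the other side of the book from the case.
- ink: Bystander: round ink jar, 60 mm across, 68 mm high; origin at its underside.
- office_stamp: Bystander: turned wooden hand stamp standing on its 48 mm foot, 89 mm high; origin at its underside.
- glasses_case: Bystander: brown rounded glasses case 155 x 58 x 36 mm, origin at its underside, long side along its x axis.
- paperweight: Bystander: glass dome 72 mm across, 40 mm high; origin at its underside.
- pen_cup: Bystander: wooden cup 76 mm across, 95 mm high, with pens to 155 mm; origin at its underside.
- pen_tray: Bystander: low wooden tray 60 x 210 x 17 mm with a pen, long side along its y axis; origin at its underside.

How it is judged:
On the way:
1. The case is lifted clear of the desk (height (world z) of case_center above 0.045 m), for 0.2 s.
At the end, for the whole second after the job is handed in: The case rests, let go, flat (3.5 deg) across the gutter: its middle within 20 mm of the gutter and 55 to 97 mm from the book's middle towards the head, square within 8 deg; the springing half is held below 0.03 rad, at rest (value of joint leaf below 0.03 rad and y of case_center in the frame of book_mid between -0.02 and 0.02 m and x of case_center in the frame of book_mid between -0.097 and -0.055 m and z of case_center in the frame of book_mid between 0.015 and 0.026 m and angle between the x axis of case_center and the y axis of book_mid, either way round below 0.14 rad and angle between case_center's own z axis and vertical below 0.06 rad and velocity of joint leaf between -0.05 and 0.05 rad/s); the robot touches nothing.
It fails at once if A bystander is pushed more than 30 mm or knocked over (distance of any of stapler_mid, ink, office_stamp, glasses_case, paperweight, pen_cup, pen_tray from where it was at the start of the episode above 0.03 m or angle between any of ink, office_stamp, glasses_case, paperweight, pen_cup, pen_tray's own z axis and vertical above 0.5 rad).
It fails at once if The case is dropped onto the book: it falls faster than 0.35 m/s just above the head margin (horizontal distance between case_center and head_place below 0.08 m and z of case_center in the frame of book_mid below 0.07 m and linear speed of case above 0.35 m/s).
It also fails if it takes over 54 s, if anything falls off the work surface, if the arm or the gripper's body presses on something with over 40 N, if the wrist force passes 120 N, or if a joint passes its speed limit or range.

## Working session

There is one attempt and no reset: what is moved stays moved. The work goes in short steps, Python scripts to look and compute and a tool call to move; the robot and the scene stay as the last step left them, time stands still between calls to the robot, and variables do not carry over. Pictures are saved under pics/ and viewed, at most 10 in all, crops included, and the job is handed in when it is done.

Besides the shell and the picture viewer there is one more tool, called after "Call:" by a JSON object that holds its "name" and its "arguments", one argument or row to a line. arm_command: Moves the arm, as the interface text tells. Its arguments: {"type":"object","properties":{"plan":{"type":"array","items":{"type":"array"}},"newtons":{"type":"number"}},"required":["plan"]}

```bash
mkdir -p pics; cat > h.py <<'E'
import numpy as np, cv2
from scipy.spatial.transform import Rotation as R
from workcell import env, camera, camera_info
def ray(n,u,v,z):
    c=camera_info(n); d=R.from_quat(c["orientation"]).apply([(u-c["cx"])/c["fx"],(v-c["cy"])/c["fy"],1]); e=np.array(c["eye"])
    return e+d*(z-e[2])/d[2]
def snap(n,f):
    im=camera(n); cv2.imwrite("pics/"+f,cv2.cvtColor(im,cv2.COLOR_RGB2BGR)); return im
E
python3 - <<'E'
from h import *
for n in("top","scene"):
    snap(n,n+"1.png"); print(camera_info(n))
s=env.sense(); print(s["time_s"],s["position"],s["ee_rot"],s["wrist_force"],s["torque"])
E
```

```text
{'fx': 537.6332799143722, 'fy': 537.6332799143722, 'cx': 283.58195424185647, 'cy': 213.87555390701314, 'eye': array([ 0.42607563, -0.10762408,  1.80868925]), 'orientation': array([-0.70008433,  0.71345628, -0.01146015,  0.02703189])}
{'fx': 529.2703557520255, 'fy': 529.2703557520255, 'cx': 280.36814449021614, 'cy': 201.98737768698012, 'eye': array([ 1.25758125, -0.06918662,  1.24471828]), 'orientation': array([ 0.67469927,  0.68711124, -0.19314407, -0.18802766])}
0.1 [ 0.21403237 -0.50638925  0.2557801 ] [ 9.80084244e-01  1.98581046e-01  7.25777972e-06 -6.66088489e-04] [0.2053064  0.48491892 0.91104843] [-0.01991297  0.03740921  0.06203451]
```

View pics/top1.png

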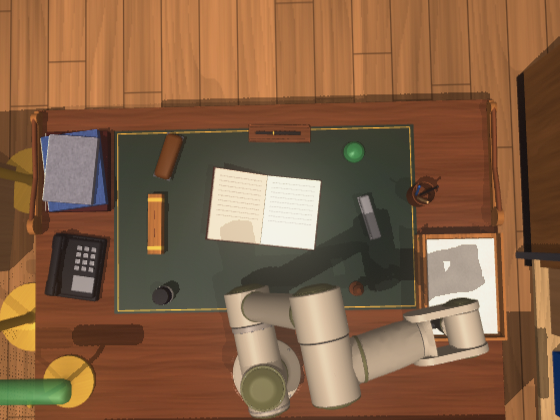

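View pics/scene1.png

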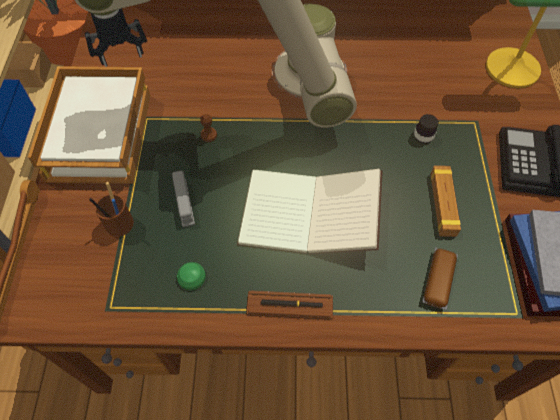

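The top view (+x up, +y left) shows the orange case at about (155,223). The book's gutter runs from (267,175) to (261,244), and the left (+y) half is the one springing. The ink jar is at (163,295), the glasses case at (169,157), and the stapler is on the right.

```bash
python3 - <<'E'
from h import *
im=cv2.imread("pics/top1.png"); hsv=cv2.cvtColor(im,cv2.COLOR_BGR2HSV)
def rect(m,x0,x1,y0,y1):
    k=np.zeros_like(m);k[y0:y1,x0:x1]=m[y0:y1,x0:x1]
    k=cv2.morphologyEx(k,cv2.MORPH_CLOSE,np.ones((3,3)))
    c=max(cv2.findContours(k,0,2)[0],key=cv2.contourArea)
    return cv2.boxPoints(cv2.minAreaRect(c)),c
m=cv2.inRange(hsv,(5,120,120),(35,255,255))
b,c=rect(m,135,180,185,262); print("case px",b.tolist())
P=np.array([ray("top",u,v,.04)[:2] for u,v in b]); print(P,P.mean(0)); 
L=[(np.linalg.norm(P[i]-P[i-1]),P[i]-P[i-1]) for i in range(4)]
print([l[0] for l in L]); d=max(L,key=lambda l:l[0])[1]; print("yaw",np.degrees(np.arctan2(d[1],d[0])))
w=cv2.inRange(im,(120,150,150),(255,255,255))
k=np.zeros_like(w);k[160:255,200:325]=w[160:255,200:325]
k=cv2.morphologyEx(k,cv2.MORPH_CLOSE,np.ones((7,7)))
c=max(cv2.findContours(k,0,2)[0],key=cv2.contourArea)
a=cv2.approxPolyDP(c,3,True)[:,0]; print("book",a.tolist())
for p in a: print(p,ray("top",*p,.016)[:2])
z=im[150:260,195:330]; cv2.imwrite("pics/crop.png",cv2.resize(z,None,fx=5,fy=5,interpolation=cv2.INTER_CUBIC))
E
```

```text
case px [[147.0, 194.0], [161.0, 194.0], [161.0, 254.0], [147.0, 254.0]]
[[0.59780237 0.38289085]
 [0.59685025 0.33615148]
 [0.39819968 0.33731966]
 [0.3990291  0.38377603]] [0.49797035 0.36003451]
[np.float64(0.1987752397194634), np.float64(0.04674906268162998), np.float64(0.19865400280751147), np.float64(0.046463768593509654)]
yaw -0.2551486099333268
book [[215, 168], [208, 238], [313, 249], [320, 181]]
[215 168] [0.6832604  0.15897218]
[208 238] [0.44834939 0.18511603]
[313 249] [ 0.40533238 -0.16467993]
[320 181] [ 0.63192833 -0.19290621]
```

View pics/crop.png

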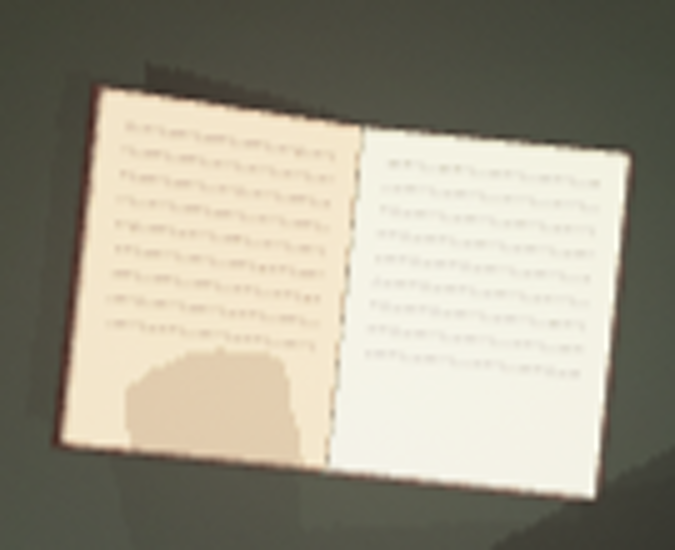

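The case measures 199 x 47 mm at (0.498, 0.360) with yaw 0, which matches the sizes given. In the crop, the gutter runs from (363,125) to (327,467). I'll turn the tool to yaw 0 and travel over the case.

Call:
{"name": "arm_command", "arguments": {
  "plan": [
    [[0, 0, 1], [0, 0, 0], 1],
    [[0, 0, 1], [0, 0, 0], 1],
    [[0, 0, 1], [0, 0, 0], 1],
    [[0, 0, 1], [0, 0, 0], 1],
    [[0, 0, 0], [0.32, -0.98, 0], 1],
    [[0, 0, 0], [0.32, -0.98, 0], 1],
    [[0, 0, 0], [0.32, -0.98, 0], 1],
    [[0, 0, 0], [0.32, -0.98, 0], 1],
    [[0, 0, 0], [0.32, -0.98, 0], 1],
    [[0, 0, 0], [0.32, -0.98, 0], 1],
    [[0, 0, 0], [0.32, -0.98, 0], 1],
    [[0, 0, 0], [0.32, -0.98, 0], 1],
    [[0, 0, 0], [0.32, -0.98, 0], 1],
    [[0, 0, 0], [0.32, -0.98, 0], 1],
    [[0, 0, 0], [0.32, -0.98, 0], 1],
    [[0, 0, 0], [0.32, -0.98, 0], 1],
    [[0, 0, 0], [0.32, -0.98, 0], 1],
    [[0, 0, 0], [0.32, -0.98, 0], 1],
    [[0, 0, 0], [0.32, -0.98, 0], 1],
    [[0, 0, 0], [0.32, -0.98, 0], 1]
  ],
  "newtons": 60
}}

```text
time_s: 2.6
position: [0.4191, 0.122, 0.2562]
ee_rot: [1.0, 0.0, -0.0, 0.0]
wrist_force: [0.4, -1.0, -0.6]
gripper_width: 0.0852
grip_force: 0.0
```

```bash
python3 - <<'E'
from h import *
f=ray("top",267.3,174.8,.016);h=ray("top",260,243,.016)
r1=ray("top",320.8,180.4,.016);r2=ray("top",313.9,249.4,.016)
print(f,h,r1,r2,np.linalg.norm(f-h),np.linalg.norm(r1-f),np.linalg.norm(r1-r2),np.linalg.norm(r2-h))
x=(f-h)+(r1-r2);x/=np.linalg.norm(x);y=np.array([-x[1],x[0],0])
c=(f+h+r1+r2)/4+y*.09; print("mid",c,"yaw",np.arctan2(x[1],x[0]),"head",c-x*.0775,"head from gutter",(f+h)/2-x*.0775)
s=env.sense();print(s["position"],s["ee_rot"],s["joints"])
E
```

```text
[ 0.65652277 -0.01678403  0.016     ] [0.42847628 0.0113785  0.016     ] [ 0.63388933 -0.19562355  0.016     ] [ 0.40395184 -0.16763991  0.016     ] 0.22977886963324434 0.1802660423603686 0.23163404767434856 0.18069044741151147
mid [ 0.54166154 -0.00283604  0.016     ] yaw -0.12198546491670935 head [0.46473744 0.00659441 0.016     ] head from gutter [0.46557543 0.00672768 0.016     ]
[0.41910877 0.12198311 0.25615466] [ 9.99999978e-01  2.15879127e-05 -2.03093878e-04  5.47262489e-05] [ 1.07385002e-02  1.81004650e-01  1.58710565e+00 -1.07164005e-04
  1.37388969e+00  1.58151264e+00]
```

Call:
{"name": "arm_command", "arguments": {
  "plan": [
    [[0, 0, 0], [0.33, -0.99, 0], 1],
    [[0, 0, 0], [0.33, -0.99, 0], 1],
    [[0, 0, 0], [0.33, -0.99, 0], 1],
    [[0, 0, 0], [0.33, -0.99, 0], 1],
    [[0, 0, 0], [0.33, -0.99, 0], 1],
    [[0, 0, 0], [0.33, -0.99, 0], 1],
    [[0, 0, 0], [0, 0, 0.9], 1],
    [[0, 0, 0], [0, 0, 0.9], 1],
    [[0, 0, 0], [0, 0, 0.9], 1],
    [[0, 0, 0], [0, 0, 0.9], 1],
    [[0, 0, 0], [0, 0, 0.4], 1],
    [[0, 0, 0], [0, 0, 0], 1]
  ]
}}

```text
time_s: 4.1
position: [0.4981, 0.3581, 0.0958]
ee_rot: [1.0, -0.0, -0.001, 0.0]
wrist_force: [-0.5, 0.5, 0.7]
gripper_width: 0.0856
grip_force: 0.0
```

```bash
python3 - <<'E'
from h import *
snap("scene","s2.png");s=env.sense();print(s["position"],s["wrist_force"],s["torque"])
E
```

```text
[0.49860931 0.35829252 0.09698926] [0.09127719 0.84546275 0.51333035] [-0.0886572   0.00191686  0.00578779]
```

View pics/s2.png

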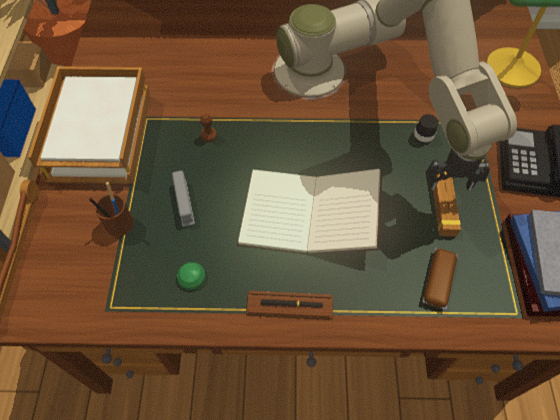

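The fingers straddle the case, with the gripper at about (458,172) and the case below it at (446,200). I'll go down, close and lift.

Call:
{"name": "arm_command", "arguments": {
  "plan": [
    [[0, 0, 0], [0, -0.04, 0.6], 1],
    [[0, 0, 0], [0, 0, 0.6], 1],
    [[0, 0, 0], [0, 0, 0.35], 1],
    [[0, 0, 0], [0, 0, 0], 0],
    [[0, 0, 0], [0, 0, 0], 0],
    [[0, 0, 0], [0, 0, 0], 0],
    [[0, 0, 0], [0, 0, 0], 0],
    [[0, 0, 0], [0, 0, 0], 0],
    [[0, 0, 0], [0, 0, 0], 0],
    [[0, 0, 0], [0, 0, 0], 0],
    [[0, 0, 0], [0, 0, -0.3], 0],
    [[0, 0, 0], [0, 0, -0.5], 0],
    [[0, 0, 0], [0, 0, -0.5], 0],
    [[0, 0, 0], [0, 0, 0], 0],
    [[0, 0, 0], [0, 0, 0], 0],
    [[0, 0, 0], [0, 0, 0], 0]
  ],
  "newtons": 70
}}

```text
time_s: 6.15
position: [0.4978, 0.3595, 0.0853]
ee_rot: [1.0, -0.0, -0.001, 0.0]
wrist_force: [-0.4, 0.3, -4.9]
gripper_width: 0.0451
grip_force: 72.7
```

```bash
python3 - <<'E'
from h import *
im=snap("scene","s3.png");
cv2.imwrite("pics/s3c.png",cv2.resize(im[110:270,390:530],None,fx=3,fy=3))
for i in range(3):
    s=env.sense();print(s["position"],s["wrist_force"],s["torque"],s["gripper_width"],s["grip_force"]);camera("top")
E
```

```text
[0.49791767 0.3595462  0.08543911] [-0.26905631  0.42034875 -5.60431892] [-0.01725995 -0.18906847 -0.07623592] 0.04507532794852073 72.72615730762482
[0.49800422 0.35961524 0.0856066 ] [ 5.05616085e-01  3.81182853e-03 -5.81526673e+00] [-0.05627123 -0.25488196  0.00222004] 0.04490966910369124 72.79989123344421
[0.49807241 0.35964186 0.08575724] [-0.07614616  0.21838144 -6.17584728] [ 0.00709594 -0.27250794  0.06268352] 0.044987941051724316 72.71003007888794
```

View pics/s3c.png

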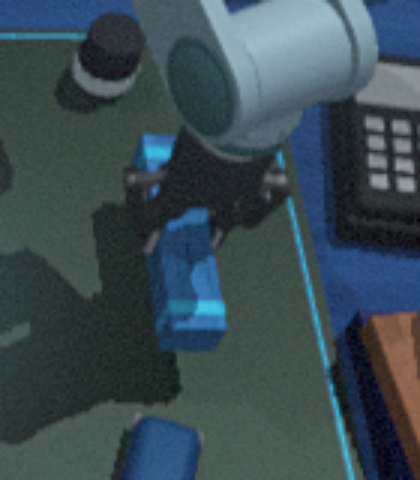

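The moment is -0.24 N m at 5.9 N, so the heavy end is the -x one (-41 mm), nearest the robot, and the crop shows the case level at about (185,240). Bringing that end to +y needs a half-turn regrasp because of the last joint's range. I'll set the case down and turn the tool.

Call:
{"name": "arm_command", "arguments": {
  "plan": [
    [[0, 0, 0], [0, 0, 0.5], 0],
    [[0, 0, 0], [0, 0, 0.5], 0],
    [[0, 0, 0], [0, 0, 0.26], 0],
    [[0, 0, 0], [0, 0, 0], 0],
    [[0, 0, 0], [0, 0, 0], 1],
    [[0, 0, 0], [0, 0, 0], 1],
    [[0, 0, 0], [0, 0, 0], 1],
    [[0, 0, 0], [0, 0, 0], 1],
    [[0, 0, 0], [0, 0, -0.5], 1],
    [[0, 0, 0], [0, 0, -0.8], 1],
    [[0, 0, 0], [0, 0, -0.8], 1],
    [[0, 0, -1], [0, 0, 0], 1],
    [[0, 0, -1], [0, 0, 0], 1],
    [[0, 0, -1], [0, 0, 0], 1],
    [[0, 0, -1], [0, 0, 0], 1],
    [[0, 0, -1], [0, 0, 0], 1],
    [[0, 0, -1], [0, 0, 0], 1],
    [[0, 0, -1], [0, 0, 0], 1],
    [[0, 0, -1], [0, 0, 0], 1],
    [[0, 0, -1], [0, 0, 0], 1]
  ]
}}

```text
time_s: 8.85
position: [0.4982, 0.3597, 0.1199]
ee_rot: [0.9, 0.436, -0.0, -0.0]
wrist_force: [0.8, 0.3, -0.1]
gripper_width: 0.0857
grip_force: 0.0
```

Call:
{"name": "arm_command", "arguments": {
  "plan": [
    [[0, 0, -1], [0, 0, 0], 1],
    [[0, 0, -1], [0, 0, 0], 1],
    [[0, 0, -1], [0, 0, 0], 1],
    [[0, 0, -1], [0, 0, 0], 1],
    [[0, 0, -1], [0, 0, 0], 1],
    [[0, 0, -1], [0, 0, 0], 1],
    [[0, 0, -1], [0, 0, 0], 1],
    [[0, 0, -1], [0, 0, 0], 1],
    [[0, 0, -1], [0, 0, 0], 1],
    [[0, 0, -1], [0, 0, 0], 1],
    [[0, 0, -1], [0, 0, 0], 1],
    [[0, 0, -1], [0, 0, 0], 1],
    [[0, 0, -1], [0, 0, 0], 1],
    [[0, 0, -1], [0, 0, 0], 1],
    [[0, 0, -1], [0, 0, 0], 1],
    [[0, 0, -1], [0, 0, 0], 1],
    [[0, 0, -1], [0, 0, 0], 1],
    [[0, 0, -1], [0, 0, 0], 1],
    [[0, 0, -1], [0, 0, 0], 1],
    [[0, 0, -1], [0, 0, 0], 1]
  ]
}}

```text
time_s: 11.35
position: [0.4982, 0.3597, 0.12]
ee_rot: [0.119, 0.993, 0.0, -0.0]
wrist_force: [-0.3, -0.5, 0.8]
gripper_width: 0.0853
grip_force: 0.0
```

Call:
{"name": "arm_command", "arguments": {
  "plan": [
    [[0, 0, -1], [0, 0, 0], 1],
    [[0, 0, -1], [0, 0, 0], 1],
    [[0, 0, -0.42], [0, 0, 0], 1],
    [[0, 0, 0], [0, 0, 0], 1]
  ]
}}

```text
time_s: 11.85
position: [0.4982, 0.3597, 0.12]
ee_rot: [0.0, 1.0, 0.0, 0.0]
wrist_force: [0.1, 0.1, 0.3]
gripper_width: 0.0853
grip_force: 0.0
```

```bash
python3 - <<'E'
from h import *
s=env.sense();print(s["time_s"],s["position"],R.from_quat(s["ee_rot"]).as_matrix().round(3),s["joints"])
im=snap("scene","s4.png"); h=cv2.cvtColor(im,cv2.COLOR_RGB2HSV)
snap("top","t4.png")
cv2.imwrite("pics/s4c.png",cv2.cvtColor(cv2.resize(im[110:270,390:530],None,fx=3,fy=3),cv2.COLOR_RGB2BGR))
E
```

```text
11.85 [0.49823122 0.35973478 0.11995209] [[-1.  0.  0.]
 [ 0.  1.  0.]
 [-0.  0. -1.]] [ 4.32953581e-01  6.12847794e-01  1.30780885e+00  3.43116385e-05
  1.22091708e+00 -1.13761966e+00]
```

View pics/s4c.png

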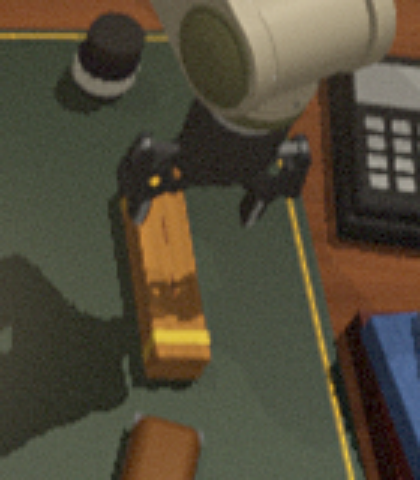

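The case is back flat on the desk at about (170,280) in the crop, with the open gripper above it. I'll grasp again with the half turn.

Call:
{"name": "arm_command", "arguments": {
  "plan": [
    [[0, 0, 0], [0, 0, 0.8], 1],
    [[0, 0, 0], [0, 0, 0.8], 1],
    [[0, 0, 0], [0, 0, 0.53], 1],
    [[0, 0, 0], [0, 0, 0], 0],
    [[0, 0, 0], [0, 0, 0], 0],
    [[0, 0, 0], [0, 0, 0], 0],
    [[0, 0, 0], [0, 0, 0], 0],
    [[0, 0, 0], [0, 0, 0], 0],
    [[0, 0, 0], [0, 0, 0], 0],
    [[0, 0, 0], [0, 0, 0], 0],
    [[0, 0, 0], [0, 0, -0.4], 0],
    [[0, 0, 0], [0, 0, -0.8], 0],
    [[0, 0, 0], [0, 0, -0.8], 0],
    [[0, 0, 0], [0, 0, -0.8], 0],
    [[0, 0, 0], [0, 0, -0.8], 0],
    [[0, 0, 0], [0, 0, -0.5], 0],
    [[0, 0, 0], [0, 0, 0], 0],
    [[0, 0, 0], [0, 0, 0], 0]
  ],
  "newtons": 70
}}

```text
time_s: 14.2
position: [0.4977, 0.3595, 0.1977]
ee_rot: [-0.0, 1.0, -0.0, -0.001]
wrist_force: [-0.2, 0.7, -5.4]
gripper_width: 0.0449
grip_force: 73.1
```

```bash
python3 - <<'E'
from h import *
for i in range(2):
    s=env.sense();print(s["position"],s["wrist_force"],s["torque"],s["gripper_width"],s["grip_force"]);camera("top")
E
```

```text
[0.49768836 0.35947193 0.19766374] [-0.22892906  0.72679687 -5.42784076] [-0.04496561 -0.23726348 -0.03586696] 0.044876860545189745 73.06955873966217
[0.49769693 0.35949168 0.19743106] [-0.97845113 -0.05893948 -5.65137943] [-0.01380173 -0.28448867 -0.00192835] 0.044917238131550664 73.13636988401413
```

The moment has the same sign with the tool turned, so it is in world axes and the heavy end is confirmed as -x. I'll turn by 1.69 rad to bring it to +y and carry the case over the head margin.

Call:
{"name": "arm_command", "arguments": {
  "plan": [
    [[0, 0, 0.5], [0, 0, 0], 0],
    [[0, 0, 1], [0, 0, 0], 0],
    [[0, 0, 1], [0, 0, 0], 0],
    [[0, 0, 1], [0, 0, 0], 0],
    [[0, 0, 1], [0, 0, 0], 0],
    [[0, 0, 1], [0, 0, 0], 0],
    [[0, 0, 1], [0, 0, 0], 0],
    [[0, 0, 1], [0, 0, 0], 0],
    [[0, 0, 1], [0, 0, 0], 0],
    [[0, 0, 1], [0, 0, 0], 0],
    [[0, 0, 1], [0, 0, 0], 0],
    [[0, 0, 1], [0, 0, 0], 0],
    [[0, 0, 1], [0, 0, 0], 0],
    [[0, 0, 1], [0, 0, 0], 0],
    [[0, 0, 1], [0, 0, 0], 0],
    [[0, 0, 1], [0, 0, 0], 0],
    [[0, 0, 1], [0, 0, 0], 0],
    [[0, 0, 0.93], [0, 0, 0], 0],
    [[0, 0, 0.5], [0, 0, 0], 0],
    [[0, 0, 0], [0, 0, 0], 0]
  ]
}}

```text
time_s: 16.8
position: [0.4979, 0.3595, 0.1978]
ee_rot: [0.781, 0.625, -0.001, -0.0]
wrist_force: [-0.2, -0.4, -5.1]
gripper_width: 0.045
grip_force: 73.1
```

Call:
{"name": "arm_command", "arguments": {
  "plan": [
    [[0, 0, 0], [-0.45, 0.01, 0], 0],
    [[0, 0, 0], [-0.9, 0.03, 0], 0],
    [[0, 0, 0], [-0.9, 0.03, 0], 0],
    [[0, 0, 0], [-0.9, 0.03, 0], 0],
    [[0, 0, 0], [-0.9, 0.03, 0], 0],
    [[0, 0, 0], [-0.9, 0.03, 0], 0],
    [[0, 0, 0], [-0.9, 0.03, 0], 0],
    [[0, 0, 0], [-0.9, 0.03, 0], 0],
    [[0, 0, 0], [-0.9, 0.03, 0], 0],
    [[0, 0, 0], [-0.9, 0.02, 0], 0],
    [[0, 0, 0], [-0.4, 0.01, 0], 0],
    [[0, 0, 0], [0, 0, 0], 0],
    [[0, 0, 0], [0, 0, 0], 0]
  ]
}}

```text
time_s: 18.42
position: [0.4303, 0.0085, 0.1987]
ee_rot: [0.781, 0.625, 0.0, -0.0]
wrist_force: [-0.3, -0.3, -5.7]
gripper_width: 0.045
grip_force: 73.1
```

```bash
python3 - <<'E'
from h import *
s=env.sense();print(s["time_s"],s["position"],R.from_quat(s["ee_rot"]).as_matrix().round(4),s["joints"])
M=R.from_quat(s["ee_rot"]).as_matrix(); print("need tool units",M.T@(np.array([.465,.0066,s["position"][2]])-s["position"])/.04,"turn err",1.449-np.arctan2(M[1,0],M[0,0]))
snap("scene","s5.png")
E
```

```text
18.425 [0.43034898 0.00846451 0.19870171] [[ 2.195e-01  9.756e-01 -1.000e-04]
 [ 9.756e-01 -2.195e-01  2.000e-04]
 [ 2.000e-04 -1.000e-04 -1.000e+00]] [-2.56922010e-01  2.31697951e-01  1.70483173e+00  1.86135455e-04
  1.20516729e+00 -3.57268109e-02]
need tool units [ 1.44637181e-01  8.55386600e-01 -5.81986353e-05] turn err 0.09946544036701899
```

View pics/s5.png

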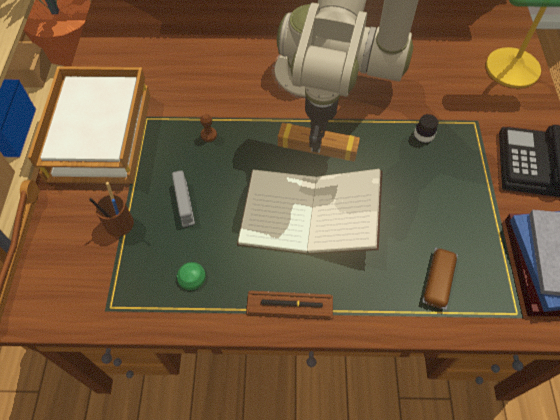

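I over-turned by 0.1 rad and stopped 35 mm short in x. The picture shows the case level over the head edge at about (318,141). I'll correct both and begin lowering.

Call:
{"name": "arm_command", "arguments": {
  "plan": [
    [[0, 0, 0], [0.14, 0.85, 0], 0],
    [[0, 0, -1], [0, 0, 0], 0],
    [[0, 0, 0], [0, 0, 0.4], 0],
    [[0, 0, 0], [0, 0, 0.6], 0],
    [[0, 0, 0], [0, 0, 0.6], 0],
    [[0, 0, 0], [0, 0, 0.5], 0],
    [[0, 0, 0], [0, 0, 0.4], 0],
    [[0, 0, 0], [0, 0, 0], 0],
    [[0, 0, 0], [0, 0, 0], 0]
  ]
}}

```text
time_s: 19.6
position: [0.4652, 0.0063, 0.0993]
ee_rot: [0.749, 0.663, 0.0, 0.0]
wrist_force: [-0.2, -0.1, -5.3]
gripper_width: 0.0447
grip_force: 74.3
```

```bash
python3 - <<'E'
from h import *
s=env.sense();print(s["time_s"],s["position"],s["wrist_force"],s["torque"])
M=R.from_quat(s["ee_rot"]).as_matrix(); print("need tool units",M.T@(np.array([.465,.0066,.051])-s["position"])/.04,"turn err",1.449-np.arctan2(M[1,0],M[0,0]))
snap("scene","s6.png"); snap("top","t6.png")
E
```

```text
19.6 [0.46518359 0.00630346 0.09928961] [-0.21933823 -0.09978462 -5.34368699] [-0.20655491 -0.04496004 -0.02306405]
need tool units [ 0.00686828 -0.00669008  1.20723371] turn err -0.00046303153235394134
```

View pics/s6.png

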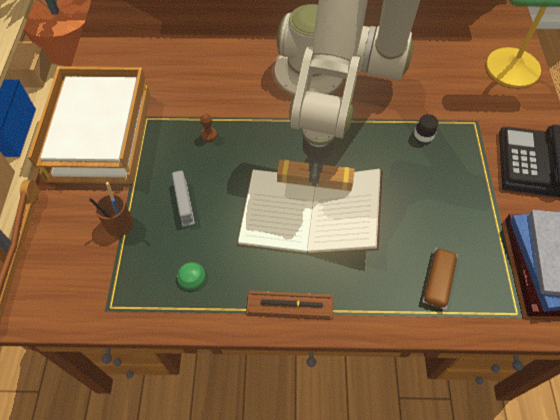

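The case is over the margin at about (315,175), square to the book, and the moment about x puts the heavy end at +y. I'll lower it gently.

Call:
{"name": "arm_command", "arguments": {
  "plan": [
    [[0, 0, 0], [0, 0, 0.25], 0],
    [[0, 0, 0], [0, 0, 0.25], 0],
    [[0, 0, 0], [0, 0, 0.25], 0],
    [[0, 0, 0], [0, 0, 0.2], 0],
    [[0, 0, 0], [0, 0, 0.15], 0],
    [[0, 0, 0], [0, 0, 0.06], 0],
    [[0, 0, 0], [0, 0, 0], 0],
    [[0, 0, 0], [0, 0, 0], 0]
  ]
}}

```text
time_s: 20.7
position: [0.4647, 0.006, 0.0524]
ee_rot: [0.749, 0.663, -0.0, 0.0]
wrist_force: [-0.4, 1.1, -3.4]
gripper_width: 0.0451
grip_force: 74.6
```

Call:
{"name": "arm_command", "arguments": {
  "plan": [
    [[0, 0, 0], [0, 0, 0.03], 0],
    [[0, 0, 0], [0, 0, 0.02], 0],
    [[0, 0, 0], [0, 0, 0], 0]
  ]
}}

```text
time_s: 21.08
position: [0.4647, 0.0061, 0.0521]
ee_rot: [0.749, 0.663, 0.0, 0.001]
wrist_force: [-7.3, 1.8, 23.7]
gripper_width: 0.0446
grip_force: 77.9
```

It is firmly in contact. I'll ease off slightly, open, rise and look.

Call:
{"name": "arm_command", "arguments": {
  "plan": [
    [[0, 0, 0], [0, 0, -0.03], 0],
    [[0, 0, 0], [0, 0, 0], 0],
    [[0, 0, 0], [0, 0, 0], 1],
    [[0, 0, 0], [0, 0, 0], 1],
    [[0, 0, 0], [0, 0, 0], 1],
    [[0, 0, 0], [0, 0, 0], 1],
    [[0, 0, 0], [0, 0, 0], 1],
    [[0, 0, 0], [0, 0, -0.3], 1],
    [[0, 0, 0], [0, 0, -0.8], 1],
    [[0, 0, 0], [0, 0, -1], 1],
    [[0, 0, 0], [0, 0, -1], 1],
    [[0, 0, 0], [0, 0, -1], 1],
    [[0, 0, 0], [0, 0, -1], 1],
    [[0, 0, 0], [-1, 0, 0], 1],
    [[0, 0, 0], [-1, 0, 0], 1],
    [[0, 0, 0], [-1, 0, 0], 1],
    [[0, 0, 0], [-1, 0, 0], 1],
    [[0, 0, 0], [-1, 0, 0], 1],
    [[0, 0, 0], [-1, 0, 0], 1],
    [[0, 0, 0], [0, 0, 0], 1]
  ]
}}

```text
time_s: 23.58
position: [0.435, -0.2341, 0.256]
ee_rot: [0.75, 0.661, -0.0, 0.0]
wrist_force: [-0.3, 0.3, 0.0]
gripper_width: 0.0851
grip_force: 0.0
```

```bash
python3 - <<'E'
from h import *
a=snap("scene","s7.png");b=snap("top","t7.png")
s=env.sense();print(s["time_s"],s["position"])
z=np.vstack([cv2.resize(a[130:270,200:420],(770,490))[:300],cv2.resize(b[150:260,195:330],(770,627))[327:]])
cv2.imwrite("pics/z7.png",cv2.cvtColor(z,cv2.COLOR_RGB2BGR))
E
```

```text
23.675 [ 0.43530237 -0.23187337  0.25595495]
```

View pics/z7.png

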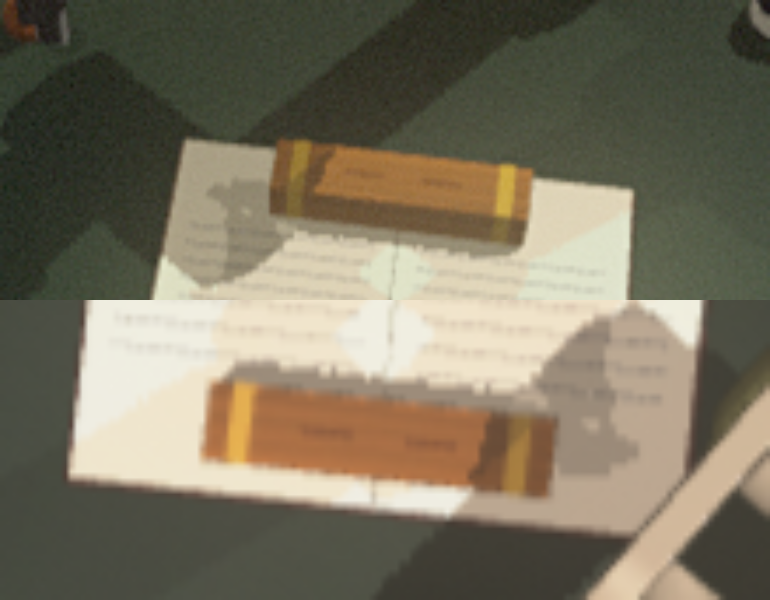

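Both halves look flat: the left head corner is at (68,480) and the gutter at (374,500), so both halves come out about 53.5 px wide. The case is centred on the gutter, square, inside the margin, and let go.

```bash
python3 -c "
from workcell import env
print(env.hand_in())"
```

```text
the job is handed in; nothing more can be done
None
```

The seal case lies square across the gutter in the head margin with its heavy end on the springing half; in the last pictures the book was flat and the case let go, and the job was handed in at about 24 s, though no verdict came back.

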